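# Gauge a blind bore by feel with a screw depth gauge

### The job

Measure the blind bore in the hardwood block with the depth gauge: carry the gauge by its steel base, never by its knob, set it flat and lengthwise on the block over the bore and let go. Then take it by the knob and screw the spindle down, clockwise from above, until you feel it touch the bottom of the bore; leave it touching there, with the base still sitting flat and lengthwise on the block, not lifted or dragged round by turning on, and let go. Do not disturb the other things on the stone plate.

Things in the scene. Friction and masses are not known exactly. Their poses are not given: they have to be found in the camera images.
- plate: Grey speckled stone surface plate, 400 x 540 x 50 mm, fixed; origin at the centre of its underside, its top face is 50 mm above the origin. Everything else stands on it.
- block: Hardwood block, 130 (its x) x 100 (its y) x 36 mm high, fixed on the plate; origin at the centre of its underside, z up. A blind round bore, 30 mm in diameter, is sunk into its top face 15 mm from the block's centre along its +x. The bore's depth is unknown, somewhere between 4 and 11 mm, and differs each time.
- bore_mouth (a point): Centre of the bore's mouth, level with the block's top face (36 mm above its underside).
- gauge: Loose screw depth gauge, about 0.7 kg. Steel base beam 100 (its x) x 40 (its y) x 26 mm high; origin at the centre of its flat underside, z up. A vertical screw spindle with a round knob on top passes through its middle; the knob's top is at first 62 mm above the base's underside. Grip the base across its 40 mm width, in the middle, fingers astride the knob.
- spindle: Steel spindle of the gauge, 8 mm in diameter; origin at the centre of its lower tip, z up. At the start the tip is drawn in, 1 mm above the base's underside; it can be screwed down up to 14 mm. It does not turn. Once it stands on the bottom of the bore, knob and spindle cannot go lower: the hand following the knob feels an upward force; turning on lifts the base and drags it round.
- knob: Black ribbed round knob on the spindle, 30 mm in diameter, 20 mm high; origin at the centre of its underside, z up, always 41 mm above the spindle's tip (at the start 16 mm clear of the base's top). Turned clockwise from above it goes down with the spindle, 20 mm per turn (3.18 mm per radian). It is stiff (0.07 N m) and stays where it is left; a push does not turn it.
- offcut: Bystander: dark wooden offcut, 45 x 90 x 16 mm, loose near the plate's far edge; origin at the centre of its underside.
- weight: Bystander: steel cylinder, 38 mm in diameter, 45 mm high, loose near the plate's far edge; origin at the centre of its underside.
- jar: Bystander: small white jar, 44 mm in diameter, 60 mm high, loose near the plate's far edge; origin at the centre of its underside.

How it is judged:
On the way, in this order (a step that is already met when the one before it is completed fails the run):
1. the gauge stands flat on the block with its spindle over the bore, let go (horizontal distance between spindle and bore_mouth below 0.01 m and z of gauge in the frame of block between 0.0335 and 0.0375 m and angle between gauge's own z axis and vertical below 0.035 rad and angle between the x axis of gauge and the x axis of block, either way round below 0.4 rad and contact force between the fingers and gauge below 0.1 N and contact force between spindle and block below 0.1 N), for 0.2 s.
2. the hand turns the knob and the spindle comes to stand on the bottom of the bore (horizontal distance between spindle and bore_mouth below 0.01 m and contact force between the fingers and knob above 1 N and contact force between spindle and block above 0.3 N), for 0.05 s.
At the end, for the whole second after the job is handed in: The gauge is let go and at rest on the block: its spindle presses on the bore's bottom with over 0.3 N, within 10 mm of the bore's axis; the base is flat on the block (within 1.5 mm of its top, tilt below 2 degrees) and its length within 22 degrees of the block's length (horizontal distance between spindle and bore_mouth below 0.01 m and z of gauge in the frame of block between 0.0335 and 0.0375 m and angle between gauge's own z axis and vertical below 0.035 rad and angle between the x axis of gauge and the x axis of block, either way round below 0.4 rad and contact force between spindle and block above 0.3 N and contact force between the fingers and gauge below 0.1 N and linear speed of gauge below 0.01 m/s); the robot touches nothing.
It fails at once if the gauge is lifted by its knob (more than 15 mm off what it stood on, with the fingers on the knob) (contact force between the fingers and knob above 2 N and contact force between gauge and plate below 0.01 N and contact force between gauge and block below 0.01 N and ((z of gauge in the frame of plate above 0.065 m and horizontal distance between gauge and bore_mouth above 0.1 m) or z of gauge in the frame of plate above 0.101 m)).
It fails at once if the offcut is disturbed (moved more than 15 mm) (distance of offcut from where it was at the start of the episode above 0.015 m).
It fails at once if the weight is disturbed (moved more than 15 mm) (distance of weight from where it was at the start of the episode above 0.015 m).
It fails at once if the jar is disturbed (moved more than 15 mm) (distance of jar from where it was at the start of the episode above 0.015 m).
It also fails if it takes over 72 s, if anything falls off the work surface, if the arm or the gripper's body presses on something with over 40 N, if the wrist force passes 120 N, or if a joint passes its speed limit or range.

### The arm

A 6-joint arm with a two-finger parallel gripper is mounted at the origin on the work surface. World frame = base frame: x ahead of the robot, y to its left, z up, the work surface at z = 0. Lengths are in m, angles in rad, forces in N, time in s.
With the tool pointing down it reaches from about 0.375 to 0.925 m from the base axis. Payload 5.7 kg.
Tool frame: the origin (TCP) lies midway between the tips of the shut fingers; the grasp point (between the pads) lies 19 mm behind it; z points along the fingers, x is the direction in which the jaws open and shut, and the axes are right-handed (so a half turn about z gives the same grasp; the last joint's range is limited). The gripper opens to 88 mm and grips with 3 to 60 N. Pads are 20 mm wide; open, the fingers measure 115 mm over their backs; the gripper's body (75 mm by 178 mm) begins 61 mm behind the grasp point.
Start: joints at [-0.115, 0.359, 1.51, -0, 1.272, -0.115], TCP at [0.6, -0, 0.223] pointing down, gripper open.
Joint ranges: [-2.97, 2.97], [-1.01, 2.36], [0.21, 2.38], [-0.96, 4.11], [0.2, 2.71], [-2.98, 2.98]. Speed limits (rad/s): [2.39, 2.39, 3.14, 3.14, 3.14, 3.14].

### API

Orientations are given as a unit quaternion [x, y, z, w].
In Python, from bench import move_ptp, servo_line, goto_joints, move_gripper, sleep, inverse_kinematics, capture, PlanningError, close_job, spot_in, silhouettes, current_clock, current_joint_pos, current_qvel, current_joint_torque, current_position, current_orientation, current_force, current_torque, current_finger_gap gives the robot as it stands. Calls block until the motion is done:
- move_ptp(position, orientation): joint-space move of the TCP to a pose.
- servo_line(position, orientation=None, rate=0.15, contact_N=None): straight line of the TCP; orientation=None keeps the orientation; rate is the mean speed in m/s. With contact_N (N) it stops when the force on the tool has changed by that much, and returns True; else False.
- goto_joints(angles): joint-space move.
- move_gripper(opening): finger opening in m; the grip force is fixed at half the most; returns when the fingers have stopped.
- sleep(seconds).
- inverse_kinematics(position, orientation): joint angles nearest the present ones, or None.
- capture(name): name is "scene" or "side" or "wrist"; returns a dict with "image" (400x640x3 uint8, blue, green, red), "range_z" (400x640 float32, m along the optical axis (not along the pixel's ray), 0 where there is no reading), "intrinsics" (3x3 intrinsics, pixels), "k1" (the pictures are not rectified: a ray, as slopes to the right and down, at radius r is drawn at 1 + k1 r^2 times it, then the intrinsics apply), "R" (3x3) and "t" (3): a world point X has camera coordinates R X + t. Camera axes: x right, y down, z forward; pixel columns grow to the right and rows downward; lengths in m; the calibration is good to about 2 mm. A picture is of the moment at which its call begins.
A pose or a line that the arm cannot do raises PlanningError and nothing moves.
- close_job(): hands the job in, once; it reports no verdict.
Trained networks look in the newest picture that a camera, given by its name, has taken for a name from the list of things; names that differ only in an ending like _2 or _b are one class to them, and where a whole thing is asked for, a point or a joint stands for the part that bears it (a point fixed in the world has none). Each returns a list of dicts, best first, with "conf" (0 to 1); they miss things now and then, are a little off and sometimes report something else, mostly with a low value. They report only what shows in the picture. A call takes as long as a camera call.
- spot_in(camera, query): "xy" ([column, row] in pixels, amid what is visible of it).
- silhouettes(camera, query): "region" (400x640 bool, what is visible of it) and "xy" ([column, row] in pixels, amid what is visible of it).
Readings, each from a call of its own:
- current_clock(): time.
- current_joint_pos(): joint angles.
- current_qvel(): joint speeds.
- current_joint_torque(): joint torques, N m.
- current_position(): TCP position.
- current_orientation(): TCP orientation.
- current_force(): force on the tool from outside, world axes, zero at the start.
- current_torque(): the same for the moment, N m.
- current_finger_gap(): finger opening in m.
Only numpy, scipy, OpenCV 4.12 (cv2) and the standard library are available. Lean on these libraries where they do the work, as an engineer would, in place of code of your own. Each camera call takes 0.05 s, during which the arm holds its last target.

## Working session

There is one attempt and no reset: what is moved stays moved. The work goes in short steps, each a Python script; the robot and the scene stay as the last script left them, time stands still between calls to the robot, and variables do not carry over. Pictures are saved under pics/ and viewed, and the job is handed in when it is done.

```bash
mkdir -p pics; ls; python3 - <<'E'
from bench import *
import cv2,numpy as np
for n in ["scene","side","wrist"]:
    c=capture(n); cv2.imwrite(f"pics/{n}0.png",c["image"])
    print(n,c["intrinsics"].tolist() if hasattr(c["intrinsics"],'tolist') else c["intrinsics"],c["k1"],np.round(c["R"],3).tolist(),np.round(c["t"],3))
    for q in ["block","gauge","knob","bore_mouth","offcut","weight","jar"]:
        print(q,[(np.round(d["xy"],1).tolist(),round(float(d["conf"]),2)) for d in spot_in(n,q)][:3])
print(current_clock(),current_force(),current_orientation())
E
```

```text
pics
scene [[392.0000823042773, 0.0, 319.7721838267947], [0.0, 392.0000823042773, 197.5566906761317], [0.0, 0.0, 1.0]] -0.022623430252962838 [[0.837, 0.547, -0.016], [0.296, -0.477, -0.828], [-0.46, 0.688, -0.561]] [-0.536 -0.115  1.013]
block [([225.4, 215.2], 0.92), ([304.3, 136.4], 0.32)]
gauge [([308.7, 148.6], 0.98)]
knob [([307.4, 137.0], 0.69), ([416.4, 173.6], 0.39)]
bore_mouth [([225.2, 218.6], 0.9), ([332.7, 266.8], 0.65)]
offcut []
weight [([372.5, 215.7], 0.86)]
jar [([332.0, 265.9], 0.95)]
side [[367.4638384475751, 0.0, 319.1757495152563], [0.0, 367.4638384475751, 204.34432092780258], [0.0, 0.0, 1.0]] -0.08106066344099011 [[0.8, -0.6, -0.004], [-0.382, -0.505, -0.774], [0.462, 0.621, -0.633]] [-0.483  0.332  0.442]
block [([315.3, 294.5], 0.8)]
gauge [([223.7, 209.4], 0.66)]
knob []
bore_mouth [([312.7, 293.1], 0.89), ([363.5, 197.1], 0.7)]
offcut [([311.7, 163.3], 0.77)]
weight [([360.8, 197.4], 0.7)]
jar [([418.9, 231.7], 0.58)]
wrist [[343.12733714147834, 0.0, 320.26352342294666], [0.0, 343.12733714147834, 200.15465138551272], [0.0, 0.0, 1.0]] -0.035473881922444675 [[1.0, 0.0, -0.0], [0.0, -0.959, 0.283], [-0.0, -0.283, -0.959]] [-0.599 -0.033  0.39 ]
block [([256.1, 268.4], 0.69)]
gauge [([188.8, 4.7], 0.76)]
knob []
bore_mouth [([258.1, 268.4], 0.79)]
offcut []
weight [([466.5, 159.2], 0.8)]
jar [([462.4, 273.7], 0.53)]
1.2 [-0.13992508  0.17476143  0.24865862] [ 9.99999998e-01 -7.60967864e-06 -5.45540373e-05 -1.00473973e-05]
```

```bash
python3 -c "
import cv2,numpy as np
a=[cv2.imread(f'pics/{n}0.png') for n in ['scene','side','wrist']]
cv2.imwrite('pics/a1.png',a[0]);cv2.imwrite('pics/b1.png',a[1])"
```

```text
(no output)
```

View pics/scene0.png

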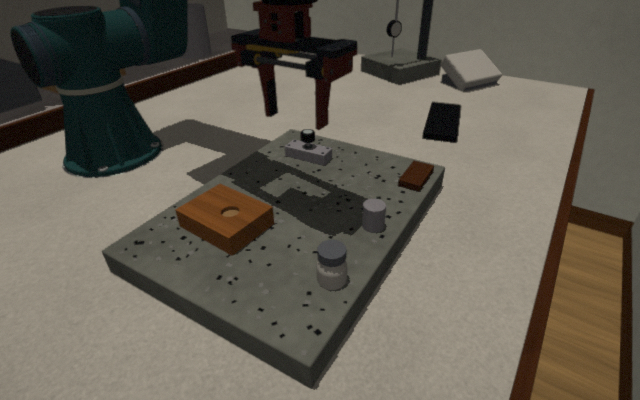

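View pics/side0.png

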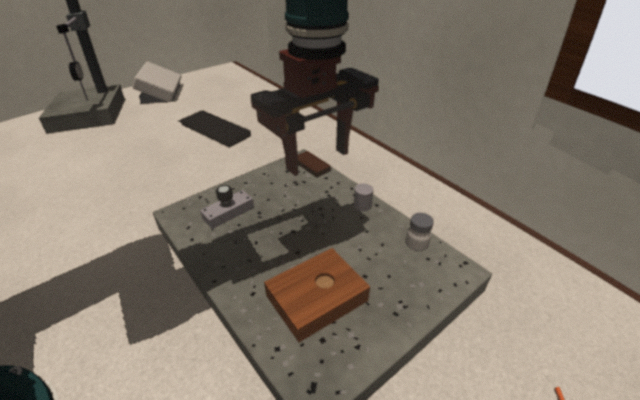

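View pics/wrist0.png

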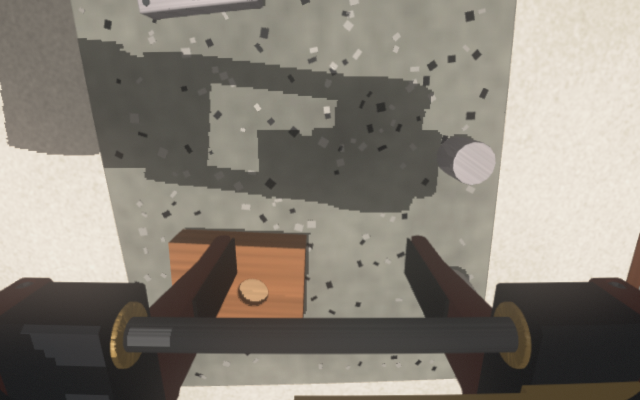

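```bash
cat > h.py <<'E'
from bench import *
import cv2,numpy as np
from scipy.spatial.transform import Rotation as Ro
def dist(c):
    # d = s*(1+k1 s^2) -> cv2 dist coeffs
    return np.array([c["k1"],0,0,0,0],float)
def norm(c,px):
    return cv2.undistortPoints(np.asarray(px,float).reshape(-1,1,2),np.asarray(c["intrinsics"],float),dist(c)).reshape(-1,2)
def ray(c,px):
    n=norm(c,px); R=np.asarray(c["R"]);t=np.asarray(c["t"])
    d=np.c_[n,np.ones(len(n))]@R
    return -R.T@t,d
def onplane(c,px,z):
    C,d=ray(c,px); return C+d*((z-C[2])/d[:,2])[:,None]
def proj(c,X):
    r,_=cv2.Rodrigues(np.asarray(c["R"],float))
    return cv2.projectPoints(np.asarray(X,float).reshape(-1,1,3),r,np.asarray(c["t"],float),np.asarray(c["intrinsics"],float),dist(c))[0].reshape(-1,2)
def cloud(c,m):
    v,u=np.nonzero(m&(c["range_z"]>0))
    C,d=ray(c,np.c_[u,v]); return C+d*c["range_z"][v,u][:,None]
def tri(obs):
    A=np.zeros((3,3));b=np.zeros(3)
    for c,px in obs:
        C,d=ray(c,px); d=d[0]/np.linalg.norm(d[0]); P=np.eye(3)-np.outer(d,d); A+=P;b+=P@C
    return np.linalg.solve(A,b)
def quat(phi): # tool down, jaw axis x at angle phi in world
    return (Ro.from_euler('z',phi)*Ro.from_quat([1,0,0,0])).as_quat()
def topz(c,name,k=0):
    s=silhouettes(c,name)
E
python3 - <<'E'
from h import *
obs={}
for n in ["scene","side","wrist"]:
    c=capture(n)
    for q in ["block","gauge","knob","bore_mouth","offcut","weight","jar","plate"]:
        s=silhouettes(n,q)
        if not s: print(n,q,'none'); continue
        m=s[0]["region"]; P=cloud(c,m)
        if len(P)<5: print(n,q,'few');continue
        z=np.percentile(P[:,2],[2,50,98]); T=P[P[:,2]>z[2]-.006]
        r=cv2.minAreaRect(T[:,:2].astype(np.float32)*1000)
        print(n,q,round(s[0]["conf"],2),m.sum(),"z",z.round(3),"med",np.median(P,0).round(3),"toprect",np.round(r[0],1),np.round(r[1],1),round(r[2],1))
print(current_clock())
E
```

```text
scene block 0.66 4228 z [0.051 0.084 0.086] med [ 0.535 -0.12   0.084] toprect [ 516.7 -105.2] [101.4 132.3] 86.9
scene gauge 0.92 1025 z [0.05  0.074 0.112] med [0.504 0.158 0.074] toprect [498.2 169.4] [28.7 28.7] 77.3
scene knob 0.6 174 z [0.092 0.106 0.113] med [0.502 0.162 0.106] toprect [497.5 168.1] [24.5 29. ] 70.9
scene bore_mouth 0.74 4270 z [0.051 0.084 0.086] med [ 0.535 -0.121  0.084] toprect [ 517.5 -104.8] [102.3 130.7] 86.9
scene offcut 0.92 689 z [0.052 0.065 0.067] med [0.738 0.195 0.065] toprect [735.  208.2] [45.4 91.1] 2.6
scene weight 0.64 675 z [0.052 0.084 0.095] med [0.736 0.012 0.084] toprect [732.1  23.1] [35.9 35.8] 27.6
scene jar 0.59 1368 z [0.053 0.091 0.11 ] med [ 0.745 -0.131  0.091] toprect [ 737.8 -119.3] [38.3 39.2] 32.7
scene plate 0.82 39765 z [0.009 0.049 0.05 ] med [ 0.643 -0.139  0.049] toprect [579.1  12.8] [402.1 540.9] 2.0
side block 0.72 5819 z [0.051 0.085 0.087] med [ 0.508 -0.12   0.085] toprect [ 518.6 -107.7] [101.4 131.5] 87.1
side gauge 0.69 1362 z [0.049 0.074 0.112] med [0.494 0.157 0.074] toprect [498.2 167.8] [30.3 30.2] 2.8
sid
[... 453 characters left out ...]
.93 41430 z [0.023 0.049 0.051] med [ 0.548 -0.084  0.049] toprect [581.   10.4] [401.1 540. ] 2.2
wrist block none
wrist gauge 0.95 1720 z [0.053 0.074 0.077] med [0.489 0.153 0.074] toprect [499.  154.9] [98.9 10.9] 2.6
wrist knob none
wrist bore_mouth 0.87 7866 z [0.052 0.085 0.086] med [ 0.538 -0.079  0.085] toprect [520.9 -50.7] [169.1 132.2] 85.6
wrist offcut none
wrist weight 0.62 2192 z [0.051 0.094 0.095] med [0.726 0.028 0.094] toprect [731.3  25.8] [37.4 37. ] 82.8
wrist jar 0.62 105 z [0.048 0.068 0.27 ] med [ 0.748 -0.098  0.068] toprect [654.4  11.8] [0.4 1.1] 48.8
wrist plate 0.93 114027 z [0.048 0.049 0.051] med [0.593 0.043 0.049] toprect [581.1 -41.8] [400.9 428.8] 1.8
2.55
```

```bash
python3 - <<'E'
from h import *
def look(p,tag):
    move_ptp(p,quat(0)); sleep(.2)
    c=capture("wrist"); cv2.imwrite(f"pics/{tag}.png",c["image"])
    import pickle; pickle.dump(c,open(f"{tag}.pkl","wb"))
    for q in (["gauge","knob"] if tag[0]=='g' else ["block","bore_mouth"]):
        for s in silhouettes("wrist",q)[:1]:
            m=s["region"];P=cloud(c,m);hi=np.percentile(P[:,2],[5,50,98]);T=P
            if q=="gauge": T=P[abs(P[:,2]-.076)<.005]
            if q=="block": T=P[abs(P[:,2]-.086)<.004]
            if q=="knob": T=P[P[:,2]>.108]
            r=cv2.minAreaRect(T[:,:2].astype(np.float32)*1000)
            print(tag,q,s["conf"],s["xy"],hi.round(4),len(T),np.round(r,1) if 0 else r)
look([.5,.17,.25],"g1")
look([.46,.14,.25],"g2")
look([.56,-.14,.25],"b1")
look([.6,-.11,.25],"b2")
print(current_clock())
E
```

```text
g1 gauge 0.73 [317.6, 176.5] [0.0671 0.0755 0.1125] 2967 ((497.88232421875, 171.81607055664062), (100.10734558105469, 40.2543830871582), 5.0417914390563965)
g1 knob 0.81 [318.5, 186.9] [0.104  0.1113 0.113 ] 837 ((498.3230285644531, 172.85296630859375), (29.1501522064209, 30.21051025390625), 43.9965705871582)
g2 gauge 0.93 [359.1, 150.2] [0.0697 0.0755 0.1126] 3114 ((497.876708984375, 171.67672729492188), (99.88151550292969, 40.47174072265625), 5.058248519897461)
g2 knob 0.62 [361.1, 154.2] [0.1069 0.1114 0.1131] 906 ((497.3385314941406, 172.1009063720703), (29.758535385131836, 29.5542049407959), 10.48580551147461)
b1 block 0.57 [276.2, 144.7] [0.0783 0.0852 0.0868] 13705 ((517.0650634765625, -104.54845428466797), (100.78842163085938, 130.7831573486328), 87.25401306152344)
b1 bore_mouth 0.57 [275.4, 145.3] [0.0784 0.0852 0.0868] 14303 ((511.0599365234375, -109.36114501953125), (112.54155731201172, 142.42782592773438), 87.89239501953125)
b2 block 0.66 [235.9, 171.0] [0.0771 0.0852 0.0867] 12727 ((517.0421142578125, -104.75443267822266), (101.2268295288086, 130.90606689453125), 87.1964111328125)
b2 bore_mouth 0.93 [235.0, 175.6] [0.0767 0.0852 0.0867] 14045 ((508.8628845214844, -111.59318542480469), (116.6338882446289, 147.86968994140625), 87.27560424804688)
6.5417
```

View pics/g1.png

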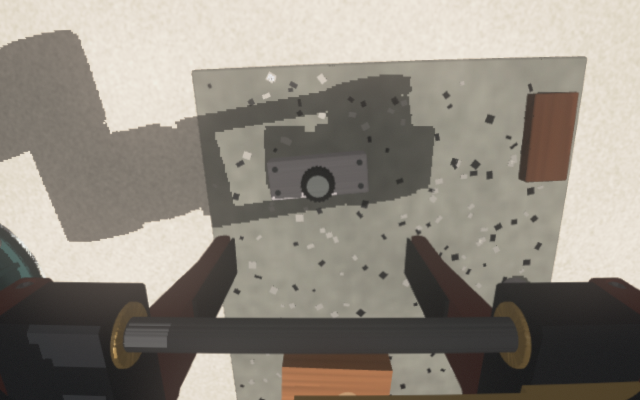

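View pics/b1.png

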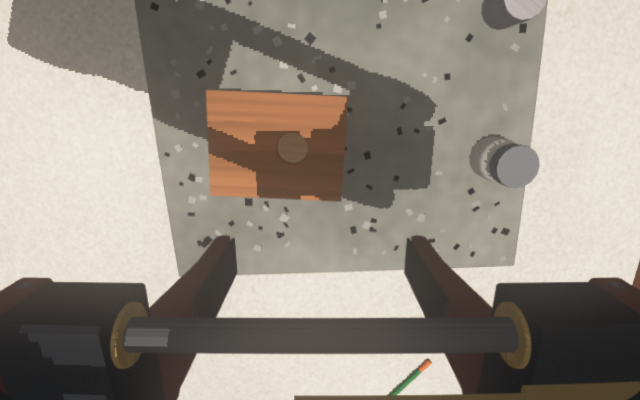

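View pics/b2.png

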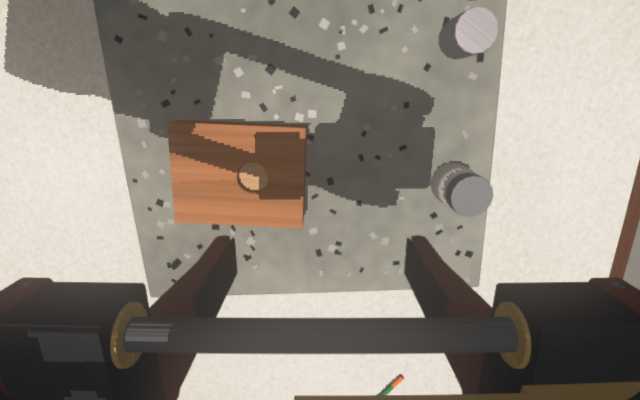

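```bash
python3 - <<'E'
from h import *
import pickle
bc=np.array([517.05,-104.65])/1e3; yb=-np.deg2rad(2.8)
for t in ["b1","b2"]:
    c=pickle.load(open(t+".pkl","rb"))
    bm=np.r_[bc+.015*np.array([np.cos(yb),np.sin(yb)]),.086]
    th=np.linspace(0,2*np.pi,60); pts=bm+.015*np.c_[np.cos(th),np.sin(th),0*th]
    print(t,proj(c,bm),bm)
    im=c["image"].copy()
    for p in proj(c,pts): cv2.circle(im,tuple(np.int32(np.round(p))),0,(0,255,0),-1)
    ce=proj(c,bm)[0].astype(int); cr=im[ce[1]-60:ce[1]+60,ce[0]-80:ce[0]+80]
    cv2.imwrite(f"pics/{t}crop.png",cv2.resize(cr,None,fx=4,fy=4,interpolation=cv2.INTER_NEAREST))
for nm,p,y in [("g",[.4979,.1717,.053],5.05),("b",list(bm[:2])+[.095],-2.8)]:
    for s in (90,-90,0,180): 
        print(nm,s,np.round(inverse_kinematics(p,quat(np.deg2rad(y+s))),2) if inverse_kinematics(p,quat(np.deg2rad(y+s))) is not None else None)
E
```

```text
b1 [[291.50260059 148.70578519]] [ 0.53203209 -0.10538275  0.086     ]
b2 [[251.79639764 177.88695027]] [ 0.53203209 -0.10538275  0.086     ]
g 90 [ 0.2   0.47  1.84 -0.    0.83 -1.46]
g -90 [ 0.2   0.47  1.84 -0.    0.83  1.68]
g 0 [ 0.2   0.47  1.84 -0.    0.83  0.11]
g 180 None
b 90 [-0.32  0.43  1.77 -0.    0.94 -1.84]
b -90 [-0.32  0.43  1.77 -0.    0.94  1.3 ]
b 0 [-0.32  0.43  1.77 -0.    0.94 -0.27]
b 180 [-0.32  0.43  1.77 -0.    0.94  2.87]
```

View pics/b2crop.png

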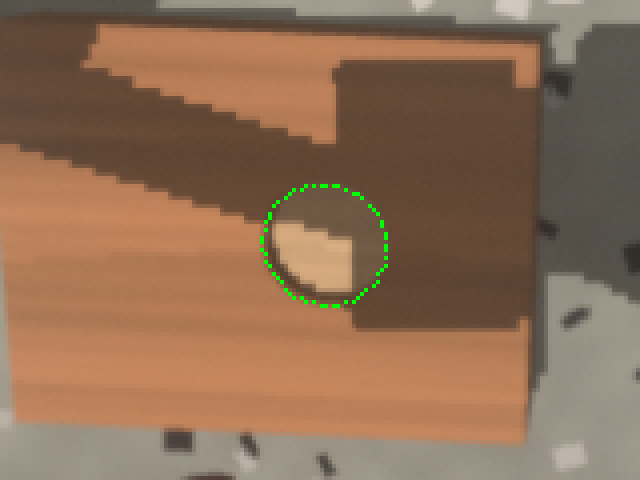

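```bash
python3 - <<'E'
from h import *
q=quat(np.deg2rad(95.05)); g=[.4979,.1717]
move_gripper(.088)
move_ptp(g+[.16],q)
c=servo_line(g+[.054],rate=.1,contact_N=8)
print("c",c,current_position(),current_force())
move_gripper(.0); print("gap",current_finger_gap())
servo_line(g+[.075],rate=.08); print(current_force(),current_finger_gap())
servo_line(g+[.17],rate=.2)
c=capture("wrist"); cv2.imwrite("pics/held.png",c["image"])
c=capture("side"); cv2.imwrite("pics/helds.png",c["image"])
print(current_force(),current_finger_gap(),current_clock())
E
```

```text
c False [0.49844113 0.17178002 0.05451326] [-0.11853324  0.7993336  -0.09136956]
gap 0.040104126341534485
[ 0.36766948  0.71489326 -7.67659699] 0.03965342982454172
[-0.70802917  0.21208487 -7.85203051] 0.04015115037641273 11.1
```

View pics/helds.png

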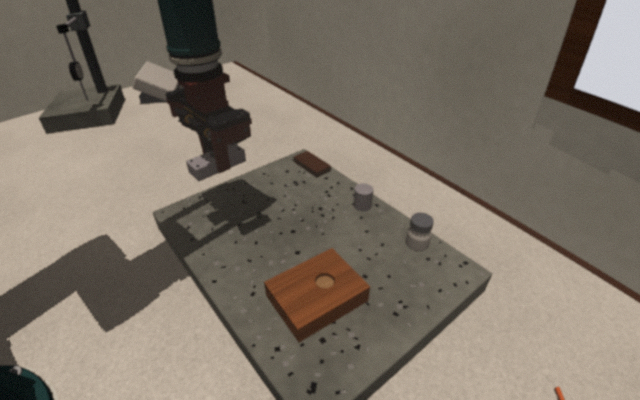

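View pics/held.png

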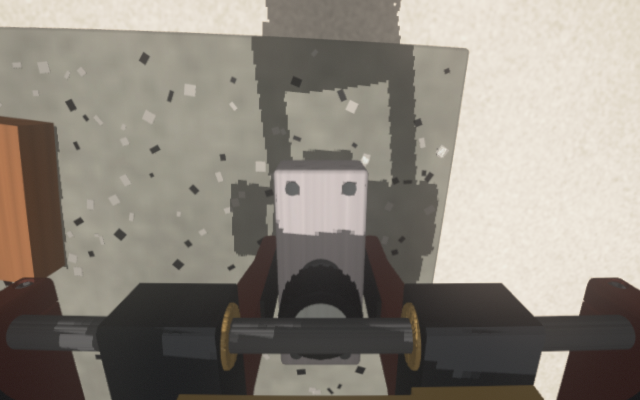

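The wrist view shows the base (275–365, 165–360) gripped across its width with the knob at about (320, 300). The side view shows the gauge level at (217, 161). Next I place it on the block.

```bash
python3 - <<'E'
from h import *
q=quat(np.deg2rad(87.2)); b=[.5320,-.1054]
move_ptp(b+[.17],q)
servo_line(b+[.100],rate=.12); sleep(.2); print(current_force())
c=servo_line(b+[.087],rate=.02,contact_N=4)
print("c",c,current_position(),current_force())
move_gripper(.088); sleep(.3)
print(current_position(),current_force(),current_finger_gap())
servo_line(b+[.19],rate=.15)
move_ptp([.532,-.14,.27],quat(0)); sleep(.2)
c=capture("wrist"); cv2.imwrite("pics/placed.png",c["image"])
for qn in ["gauge","knob"]:
    for s in silhouettes("wrist",qn)[:1]:
        P=cloud(c,s["region"]); print(qn,s["conf"],np.percentile(P[:,2],[5,50,98]).round(4))
        T=P[abs(P[:,2]-.112)<.005] if qn=="gauge" else P[P[:,2]>.144]
        print(len(T),cv2.minAreaRect(T[:,:2].astype(np.float32)*1000))
c=capture("side"); cv2.imwrite("pics/placeds.png",c["image"])
print(current_clock())
E
```

```text
[ 0.33506451  0.17014782 -7.69451057]
c True [ 0.53190713 -0.10540574  0.08992044] [-0.54669034  0.36836718  4.39185726]
[ 0.53006378 -0.10476678  0.08859649] [0.41077202 0.19374613 0.04633623] 0.08814864820621501
gauge 0.71 [0.1094 0.1115 0.1485]
3450 ((532.030029296875, -105.0042724609375), (40.26390075683594, 99.94425964355469), 87.04239654541016)
knob 0.67 [0.1409 0.1474 0.1491]
1033 ((532.1930541992188, -105.02835083007812), (30.42399787902832, 30.989070892333984), 88.9728012084961)
17.3583
```

View pics/placed.png

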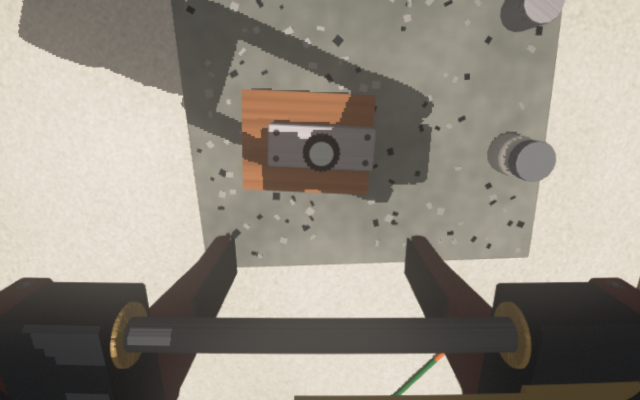

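View pics/placeds.png

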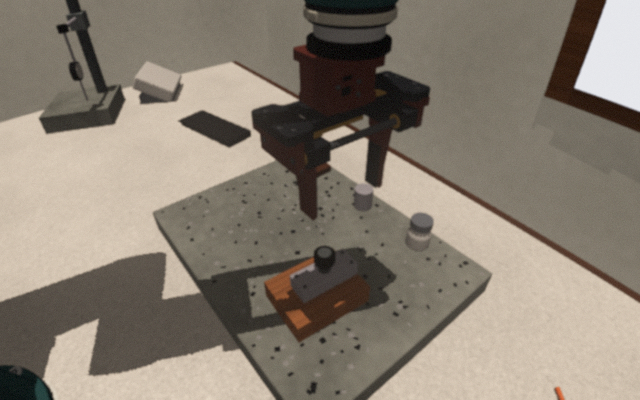

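```bash
cat > turn.py <<'E'
from h import *
import json
X=[.5321,-.1050]; Z0=.1285; PHI0=2.45; L=.02/(2*np.pi)
def pose(a,dz=0): return X+[Z0-L*a+dz],quat(PHI0-a)
def base(tag,save=True):
    c=capture("side"); cv2.imwrite(f"pics/{tag}.png",c["image"])
E
python3 - <<'E'
from turn import *
p,q=pose(0)
move_ptp(p[:2]+[.19],q)
print(np.round(current_joint_pos(),2))
servo_line(p,q,rate=.1,contact_N=8); print(current_position(),current_force())
move_gripper(0.0); sleep(.2)
print("gap",current_finger_gap(),current_force(),current_torque(),current_clock())
for i in range(1,6):
    a=.1*i; p,q=pose(a)
    r=servo_line(p,q,rate=.002)
    print(round(a,2),r,np.round(current_force(),2),np.round(current_torque(),3),round(current_position()[2]-p[2],5),round(current_clock(),2))
json.dump(.5,open("a.json","w"))
capture("side"); c=capture("side"); cv2.imwrite("pics/t1.png",c["image"])
E
```

```text
[-0.32  0.31  1.68 -0.    1.16 -2.77]
[ 0.53248921 -0.10513767  0.12883339] [-0.34882838 -0.13524854  0.32844443]
gap 0.029601513383173187 [ 1.06629061 -0.9139048  -0.33648408] [-0.09232885 -0.18471532  0.06949718] 21.3083
0.1 False [ 0.71 -1.77 -0.39] [-0.073 -0.197 -0.053] 7e-05 21.57
0.2 False [ 1.05 -2.1  -1.51] [-0.137 -0.274 -0.089] 6e-05 21.82
0.3 False [ 1.47 -1.88 -0.96] [-0.258 -0.35  -0.05 ] 6e-05 22.08
0.4 False [ 2.48 -1.68 -0.82] [-0.333 -0.427 -0.036] 9e-05 22.34
0.5 False [ 1.62 -2.19 -1.79] [-0.32  -0.429 -0.11 ] 9e-05 22.6
```

View pics/t1.png

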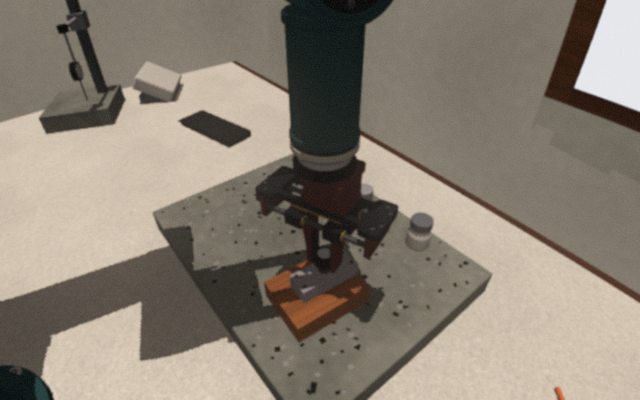

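```bash
cat >> turn.py <<'E'
def F(n=4):
    v=[]
    for _ in range(n): v.append(np.r_[current_force(),current_torque()]); sleep(.02)
    return np.mean(v,0)
def yaw(tag=None):
    out=[]
    for n in ("side","scene"):
        c=capture(n)
        if tag: cv2.imwrite(f"pics/{tag}_{n}.png",c["image"])
        P=c["range_z"]; m=np.ones(P.shape,bool); Q=cloud(c,m)
        T=Q[(abs(Q[:,2]-.1115)<.0035)&(np.hypot(Q[:,0]-.532,Q[:,1]+.105)<.06)]
        r=cv2.minAreaRect(T[:,:2].astype(np.float32)*1000); out.append((n,len(T),np.round(r[0],1).tolist(),np.round(r[1],1).tolist(),round(r[2],1)))
    return out
def go(a0,a1,dz,thr,step=.1,base=None):
    hist=[] if base is None else [base]*4
    a=a0
    while a<a1-1e-6:
        a=min(a+step,a1); p,q=pose(a,dz); servo_line(p,q,rate=.003)
        f=F(); b=np.median(hist[-6:]) if len(hist)>=3 else None
        print(round(a,2),np.round(f[:3],2),"tz",round(f[5],3),"dzerr",round((current_position()[2]-p[2])*1e3,2),round(current_clock(),1))
        if b is not None and f[2]-b>thr: print("CONTACT"); break
        hist.append(f[2])
    json.dump([a,dz],open("a.json","w")); return a
E
python3 - <<'E'
from turn import *
print(yaw("t2"))
go(.5,1.2,-.0003,2.5)
print(yaw())
E
```

```text
[('side', 1000, [532.3, -109.2], [41.4, 99.9], 86.0), ('scene', 684, [531.8, -106.0], [41.2, 100.7], 88.0)]
0.6 [ 1.19 -2.87  2.36] tz -0.061 dzerr 0.25 23.2
0.7 [ 1.6  -3.28  3.51] tz -0.072 dzerr 0.23 23.6
0.8 [ 1.2 -3.2  4.4] tz -0.096 dzerr 0.19 23.9
0.9 [ 1.34 -3.6   5.3 ] tz -0.094 dzerr 0.19 24.2
1.0 [ 1.99 -4.3   4.72] tz -0.08 dzerr 0.18 24.5
1.1 [ 1.56 -3.7   5.07] tz -0.088 dzerr 0.19 24.9
1.2 [ 1.27 -3.67  4.96] tz -0.106 dzerr 0.21 25.2
[('side', 788, [532.0, -108.6], [40.7, 99.4], 85.9), ('scene', 652, [531.8, -105.4], [41.5, 100.6], 86.5)]
```

```bash
python3 - <<'E'
from h import *
import pickle
for t in ["b1","b2"]:
    c=pickle.load(open(t+".pkl","rb")); P=cloud(c,np.ones((400,640),bool))
    r=np.hypot(P[:,0]-.532,P[:,1]+.1054)
    print(t,np.median(P[r<.008][:,2]),np.median(P[(r>.018)&(r<.03)][:,2]),(r<.008).sum())
E
python3 - <<'E'
from turn import *
go(1.2,2.2,-.0003,2.5,base=4.9)
print(yaw())
E
```

```text
b1 0.34522230905999124 0.34657089590225 1549
b2 0.07708071768435432 0.3416338157466656 199
1.3 [ 1.33 -3.31  5.13] tz -0.097 dzerr 0.2 25.6
1.4 [ 1.45 -3.78  5.21] tz -0.07 dzerr 0.21 25.9
1.5 [ 1.37 -3.79  4.98] tz -0.095 dzerr 0.19 26.2
1.6 [ 1.2  -4.23  4.65] tz -0.081 dzerr 0.17 26.6
1.7 [ 1.41 -4.25  5.16] tz -0.078 dzerr 0.2 26.9
1.8 [ 1.62 -3.79  5.14] tz -0.079 dzerr 0.19 27.2
1.9 [ 1.23 -4.08  5.16] tz -0.081 dzerr 0.2 27.6
2.0 [ 1.49 -4.24  5.13] tz -0.094 dzerr 0.21 27.9
2.1 [ 1.08 -3.45  4.96] tz -0.078 dzerr 0.21 28.2
2.2 [ 0.74 -4.2   5.1 ] tz -0.095 dzerr 0.19 28.5
[('side', 956, [531.8, -108.9], [40.8, 99.1], 86.8), ('scene', 629, [532.2, -105.3], [41.8, 99.6], 87.3)]
```

```bash
python3 - <<'E'
from turn import *
a=go(2.2,2.6,-.0003,2.5,base=5.0)
if a>2.59: a=go(2.6,3.3,-.0003,1.8,step=.05,base=5.0)
print(yaw("t3"))
E
```

```text
2.3 [ 0.93 -4.62  5.32] tz -0.106 dzerr 0.19 28.9
2.4 [ 0.66 -4.1   5.38] tz -0.081 dzerr 0.21 29.3
2.5 [ 1.42 -4.37  5.39] tz -0.11 dzerr 0.19 29.6
2.6 [ 0.81 -4.27  5.4 ] tz -0.094 dzerr 0.21 29.9
2.65 [ 1.07 -4.41  5.23] tz -0.103 dzerr 0.2 30.2
2.7 [ 0.64 -4.13  5.42] tz -0.08 dzerr 0.18 30.6
2.75 [ 1.01 -4.37  5.3 ] tz -0.102 dzerr 0.2 30.9
2.8 [ 0.81 -4.    5.28] tz -0.066 dzerr 0.18 31.2
2.85 [ 1.1  -4.34  5.31] tz -0.078 dzerr 0.22 31.5
2.9 [ 1.15 -4.01  6.45] tz -0.051 dzerr 0.31 31.8
2.95 [ 0.64 -3.78  7.54] tz -0.047 dzerr 0.38 32.1
CONTACT
[('side', 905, [532.3, -108.5], [40.9, 99.9], 87.3), ('scene', 642, [531.2, -105.5], [40.9, 100.5], 86.6)]
```

```bash
python3 - <<'E'
from turn import *
a=go(2.95,3.05,-.0003,50,step=.05)
print(yaw("t4"))
E
```

```text
3.0 [ 0.72 -3.41  8.48] tz -0.038 dzerr 0.5 32.6
3.05 [-0.18 -3.26  9.66] tz -0.045 dzerr 0.64 32.9
[('side', 932, [532.5, -108.1], [41.3, 100.3], 84.0), ('scene', 643, [531.2, -106.0], [40.5, 100.4], 84.0)]
```

```bash
python3 - <<'E'
from turn import *
p,q=pose(3.05,.0003); servo_line(p,q,rate=.003); print(F())
move_gripper(.088); sleep(.2)
print(F(),current_finger_gap())
servo_line(X+[.19],q,rate=.12)
move_ptp([.532,-.14,.27],quat(0)); sleep(.2)
c=capture("wrist"); cv2.imwrite("pics/end.png",c["image"])
P=cloud(c,np.ones((400,640),bool)); P=P[np.hypot(P[:,0]-.532,P[:,1]+.105)<.07]
T=P[abs(P[:,2]-.1115)<.003]; r=cv2.minAreaRect(T[:,:2].astype(np.float32)*1000)
A=np.c_[T[:,:2]-[.532,-.105],np.ones(len(T))]
print(r,np.linalg.lstsq(A,T[:,2],rcond=None)[0])
K=P[(P[:,2]>.125)]; print("knob top",np.percentile(K[:,2],[50,98]),K.mean(0))
W=P[abs(P[:,2]-.0855)<.003]; A=np.c_[W[:,:2]-[.532,-.105],np.ones(len(W))]; print("block",np.linalg.lstsq(A,W[:,2],rcond=None)[0])
print(yaw("end"),current_clock())
E
```

```text
[ 1.15790327 -2.89644282  5.51222041 -0.72480557 -0.23796574  0.02818342]
[ 0.16438245 -0.5208452   0.22241593 -0.01754343  0.05375422  0.00489513] 0.08784798914132606
((531.838623046875, -104.9249267578125), (40.359683990478516, 100.19914245605469), 85.95240020751953) [-0.00055659 -0.00292416  0.11138598]
knob top [0.36514733 0.37478014] [ 0.53158082 -0.11663898  0.35349883]
block [-0.00024307 -0.00067663  0.08527762]
[('side', 1116, [532.1, -108.5], [40.6, 100.5], 85.3), ('scene', 697, [531.1, -105.6], [40.8, 100.9], 85.4)] 36.4333
```

View pics/end.png

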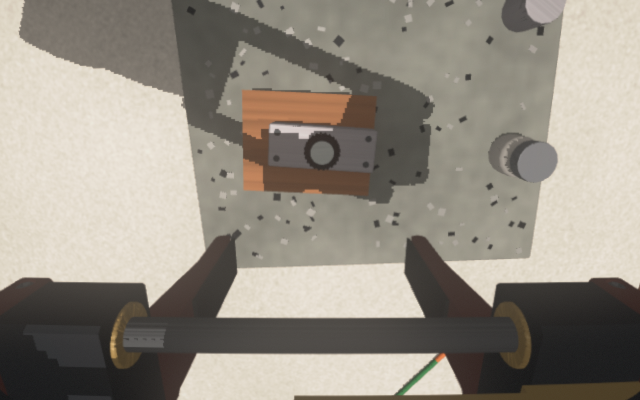

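View pics/end_scene.png

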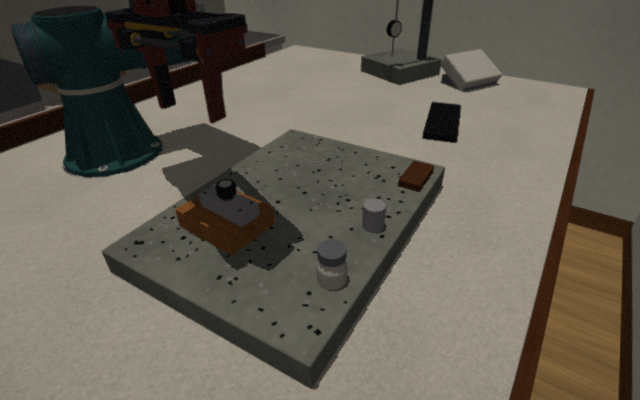

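```bash
python3 - <<'E'
from turn import *
V=[]
for i in range(6):
    c=capture("wrist"); P=cloud(c,np.ones((400,640),bool))
    g=np.array([.5319,-.1049]); d=P[:,:2]-g; y=np.deg2rad(-4.); u=d@[np.cos(y),np.sin(y)]; v=d@[-np.sin(y),np.cos(y)]
    r=np.hypot(u,v); z=P[:,2]
    kn=z[(r<.012)&(z>.125)&(z<.16)]
    B=(abs(u)<.047)&(abs(v)<.017)&(r>.022)&(abs(z-.112)<.006)
    co=np.linalg.lstsq(np.c_[u[B],v[B],np.ones(B.sum())],z[B],rcond=None)[0]
    d2=P[:,:2]-np.array([.51705,-.10465]); yb=np.deg2rad(-2.8); ub=d2@[np.cos(yb),np.sin(yb)]; vb=d2@[-np.sin(yb),np.cos(yb)]
    W=(abs(ub)<.06)&(abs(vb)<.046)&((abs(v)>.024)|(abs(u)>.055))&(abs(z-.085)<.006)
    cb=np.linalg.lstsq(np.c_[u[W],v[W],np.ones(W.sum())],z[W],rcond=None)[0]
    V.append(np.r_[np.median(kn),co,cb,len(kn)])
print(np.round(np.mean(V,0),5)); print(np.round(np.std(V,0),5), current_clock())
E
```

```text
[ 1.3849e-01  4.9000e-04 -1.2500e-03  1.1149e-01  2.5000e-04 -7.6000e-04
  8.5280e-02  6.1500e+02]
[4.00000e-05 3.10000e-04 1.41000e-03 0.00000e+00 2.00000e-04 1.10000e-04
 1.00000e-05 3.10913e+00] 36.7333
```

```bash
python3 - <<'E'
from bench import *
close_job(); print(current_clock())
E
```

```text
the job is handed in; nothing more can be done
the job is handed in; nothing more can be done
```

I measured the bore and handed the job in at about 37 s of the 72 s allowed. The interface reports no verdict.

**What I did:** I picked the gauge up by its steel base, set it lengthwise on the block over the bore and let go. A wrist picture put the spindle within about 1 mm of the bore axis. I then took the knob and turned it clockwise with about 5 N of downward press. From about 2.87 rad the upward force climbed from 5.3 to 9.7 N and the turning torque dropped. That matches the wrist camera's depth reading of about 8 mm for the bore. I turned about 0.18 rad past first contact so the spindle would stay loaded, eased the press and let go.

**Last checks:**
- **Base height:** its top is 26.2 mm above the block's top, against a nominal 26, so it is lifted about 0.2 mm at most.
- **Tilt:** about 1–2 mrad.
- **Direction:** the base is about 1–2° off the block's length. The cameras had shown about 3° of drag while I was still gripping, and roughly half of that came back on release.
- **Spindle position:** within about 1 mm of the bore's axis.
- **Other things on the plate:** the offcut, weight and jar look undisturbed in the pictures, and the gripper was well clear.

**Not confirmed:** I had no direct reading of the spindle's force on the bottom after letting go. I infer it from the rise in force, the extra turn and the slight lift. The second picture for the bore depth (`b1`) gave no usable reading, so the 8 mm rests on one picture plus the contact angle.

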